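# Open the fume extractor gate with the bent rod

### The arm

A 6-joint arm with a two-finger parallel gripper is mounted at the origin on the work surface. World frame = base frame: x ahead of the robot, y to its left, z up, the work surface at z = 0. Lengths are in mm, angles in degrees, forces in N, time in s.
With the tool pointing down it reaches from about 300 to 850 mm from the base axis. Payload 4.2 kg.
Tool frame: the origin (TCP) lies midway between the tips of the shut fingers; the grasp point (between the pads) lies 19 mm behind it (env.grip_depth is the distance from the TCP to the grasp point, in mm); z points along the fingers, y is the line along which they close (so a half turn about z gives the same grasp; the last joint's range is limited). The gripper opens to 91 mm and grips with 3 to 60 N. Pads are 32 mm wide; open, the fingers measure 118 mm over their backs; the gripper's body (76 mm by 178 mm) begins 60 mm behind the grasp point.
Start: joints at [71.161, 18.312, 89.639, -0, 72.044, -1.146], TCP at [174.754, 547.818, 213.976] pointing down, gripper open.
Joint ranges: [-177.97, 177.97], [-48.28, 115.42], [12.27, 149.76], [-77.06, 257.06], [2.81, 150.46], [-146.56, 146.56]. Speed limits (degrees/s): [147.25, 147.25, 180, 180, 180, 180].

### API

Orientations are given as [roll, pitch, yaw] about the fixed x, y, z axes, in that order (R = Rz(yaw) Ry(pitch) Rx(roll)).
In Python, from workcell import env, eyes gives the robot as it stands.
- The arm moves only by the tool send_rows, never from a script. Its argument "motion" is a list of rows, each a list of 7 numbers: the shift along the world's x, y, z normalised to -1 to 1, where 1 is 0.5 m, then the turn, a rotation vector about the world's x, y, z normalised to -1 to 1, where 1 is 60 degrees, then the opening, from -1 (shut) to 1 (fully open). A call has 1 to 20 rows; each row is the pose to reach, as a shift and turn from the pose commanded when the call began; what a row does not reach only later rows make up. A row lasts 1/8 s, in which the tool goes at most 62.5 mm and 10.7 degrees, less where a joint would pass 70% of its speed; a pose out of reach is approached as far as the arm can. A call with a number of a shift or a turn outside -1 to 1 is refused whole. A call with a gripper value outside its range is refused whole. The fingers move at their own pace and stop on an object; "squeeze" is the grip in N (left out, the last holds). Time passes only in rows, so rows that repeat a pose let the fingers close. It gives the time, the measured TCP pose, the force, the opening and the grip force at its end, in the units of the state.
- env.state(): the state, without advancing time (a new reading comes with each control period).
- eyes.grab_frame(name): name is "scene" or "top" or "wrist"; returns a dict with "pixels" (400x640x3 uint8, red, green, blue), "depth" (400x640 float32, mm along the optical axis (not along the pixel's ray), 0 where there is no reading), "fx", "fy", "cx", "cy" (pixels), "R" (3x3) and "t" (3): a world point X has camera coordinates R X + t; the wrist camera has in their place "T_tool_cam" (4x4, takes a point from camera to tool coordinates, whose origin is the TCP and whose axes are the flange's). Camera axes: x right, y down, z forward; pixel columns grow to the right and rows downward; lengths in mm; the calibration is good to about 2 mm. A picture is of the moment at which its call begins: read the wrist's pose just before it.
- env.job_done(): hands the job in; it is judged then, once.
The state is a dict: "time_s": time; "qpos": joint angles; "qvel": joint speeds; "effort": joint torques, N m; "ee_pos": TCP position; "ee_rot": TCP orientation; "force": force on the tool from outside, world axes, zero at the start; "torque": the same for the moment, N m; "gripper_width": finger opening in mm; "gripper_force": force on a finger pad.
Only numpy, scipy, OpenCV 4.12 (cv2) and the standard library are available. Lean on these libraries where they do the work, as an engineer would, in place of code of your own. Each camera call takes 0.05 s, during which the arm holds its last target. There are 200 camera calls.

### The job

Open the fume extractor's gate: take the bent rod from its wooden rest by the handle, reach over the glass screen with it and draw the steel lever behind the screen towards the screen until it comes up against its stop, whose place you must feel for, then keep pulling there with about 14 newtons (at least 10, never more than 18, which would bend the lever) for a good second so that the seal beds in. Touch the lever only with the rod, never push it back, and do not lean on the glass screen. Lay the rod back in its rest the way it lay, leave the gate open against its stop, and do not disturb the other things on the bench.

Things in the scene. Friction and masses are not known exactly. Their poses are not given: they have to be found in the camera images.
- rod_grip (a point): Place to grip the bent rod from above: on its wooden handle's axis (120 long, 20 wide, 24 tall; x -85 to +35; grip across y). x runs along the handle to the bend, z up. A 10 mm dia steel rod goes on level to x +140, then straight down to z -100 (centre lines). About 0.2 kg, centre of mass about 40 mm ahead of here. Starts level in its rest, bend hanging down, 125 mm above the bench.
- rod_tip (a point): Centre of the round lower end (radius 5 mm) of the bent rod: 140 mm ahead of rod_grip and 100 mm below it in the rod's frame.
- rest: Fixed wooden rest of the rod: foot board 200 x 90 x 12, two notched posts 14 thick and 56 wide, at x -65 (carries the handle, notch 28 wide, floor 113 up) and x +85 (carries the steel, notch 18 wide, floor 120 up); notches 14 deep, open upward. Origin on the bench under the rod's grip point; x along the rod as it lies, towards the bend.
- rest_seat (a point): Where rod_grip is when the rod lies in its rest: 125 mm above the rest's origin. Axes of the rest.
- unit: Fixed grey fume extractor on a foot plate 12 thick, 240 wide. Origin on the bench; x points away from the robot side, across the screen. In its frame: glass screen at x -70 to -58, lever in the gap behind it, grille front of the housing (220 wide, 117 tall) at x +97; a round duct stub on the housing, up to 159 tall, begins at x +145.
- screen: Fragile upright framed leaded-glass screen fixed in front of the lever: 12 thick, 260 wide, top edge 150 mm above the bench. Origin on the bench in the middle of its thickness, axes those of the unit.
- lever_top (a point): Middle of the top end of the steel gate lever, 115 mm above the bench: an upright blade 12 thick (x), 36 wide (y), straight down to a foot 23 mm above the bench that juts 11 mm before and behind it. Axes of the unit; the blade's rear face is 6 mm farther along +x. It slides along the unit's x only.
- lever (a joint): Travel of the gate lever in m: 0 farthest from the screen (gate shut), growing as it is drawn towards the screen. It ends at a rigid adjustable stop, set differently each time anywhere from 0.017 to 0.042, not measured: feel for it. At 0.040 the blade's rear face is at the unit's x 0, its front 46 mm from the screen. Sliding takes about 4 N of friction; it stays where left. Starts at 0 to 0.012.
- flux_jar: Bystander, loose: closed glass jar, 54 dia x 85 tall (mm). Leave alone.
- tape: Bystander, loose: ring of paper tape, 90 dia x 24 tall, lying flat (mm). Leave alone.
- hammer: Bystander, loose: small hammer lying on the bench (mm). Leave alone.
- driver: Bystander, loose: screwdriver lying on the bench (mm). Leave alone.
- pot: Bystander, loose: white ceramic cup, 70 dia x 95 tall (mm). Leave alone.
- cork_block: Bystander, loose: cork block 90 x 50 x 30 (mm). Leave alone.
- weight: Bystander, loose: brass pattern weight with a knob, 48 dia x 52 tall (mm). Leave alone.

How it is judged:
By the outcome, as a careful person would: the job done as asked, in the order asked, and still so for the second after the job is handed in, with the robot touching nothing.
It also fails if it takes over 62 s, if anything falls off the work surface, if the arm or the gripper's body presses on something with over 40 N, if the wrist force passes 120 N, or if a joint passes its speed limit or range.

## Working session

There is one attempt and no reset: what is moved stays moved. The work goes in short steps, Python scripts to look and compute and a tool call to move; the robot and the scene stay as the last step left them, time stands still between calls to the robot, and variables do not carry over. Pictures are saved under pics/ and viewed, at most 10 in all, crops included, and the job is handed in when it is done.

Besides the shell and the picture viewer there is one more tool, called after "Call:" by a JSON object that holds its "name" and its "arguments", one argument or row to a line. send_rows: Moves the arm, as the interface text tells. Its arguments: {"type":"object","properties":{"motion":{"type":"array"},"squeeze":{"type":"number"}},"required":["motion"]}

```bash
mkdir -p pics; python3 - <<'E'
from workcell import env, eyes
import cv2, numpy as np
s=env.state(); print(s)
for n in("scene","top"):
    f=eyes.grab_frame(n); np.savez(n+".npz",**f)
    cv2.imwrite(f"pics/{n}0.png",f["pixels"][:,:,::-1])
    if "R" in f: print(n,f["R"],f["t"],f["fx"],f["cx"],f["cy"])
E
```

```text
{'time_s': 0.0, 'qpos': array([ 7.11607614e+01,  1.83507734e+01,  8.97070976e+01, -4.88102087e-04,
        7.20422029e+01, -1.14522852e+00]), 'qvel': array([-0.0881864 ,  0.0286257 ,  0.00552243, -0.02068709,  0.01762539,
        0.00329254]), 'effort': array([-1.17989486e-03, -4.12453580e+01, -2.31980145e+01,  7.27192755e-02,
        4.55754565e-02, -1.29689079e-04]), 'ee_pos': array([174.59429701, 547.32315984, 213.12428175]), 'ee_rot': array([-1.79899937e+02, -1.53617614e-03,  1.62306139e+02]), 'force': array([-0.06076721,  0.11532699,  0.5462807 ]), 'torque': array([0.02658658, 0.03779643, 0.00912887]), 'gripper_force': 0.0, 'gripper_width': 91.29829781395368}
scene [[-0.44490991  0.89554361 -0.00753777]
 [ 0.61593947  0.2998697  -0.72848935]
 [-0.65013363 -0.32875494 -0.68501566]] [ 234.99288299 -251.28785744 1532.65437901] 388.49401331421194 321.1899227321391 199.17568669399014
top [[-0.0179341  -0.99975788 -0.01274921]
 [-0.98943002  0.01958112 -0.14368304]
 [ 0.1438979   0.01003762 -0.98954163]] [  -3.8934245   515.05146568 1436.25980263] 456.47677740289413 321.766863226123 200.7992263257225
```

View pics/scene0.png

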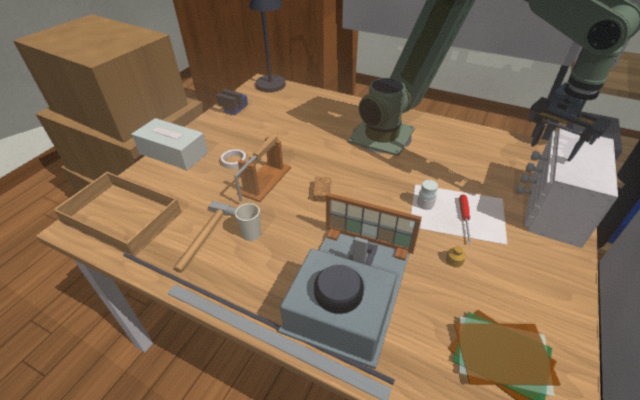

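View pics/top0.png

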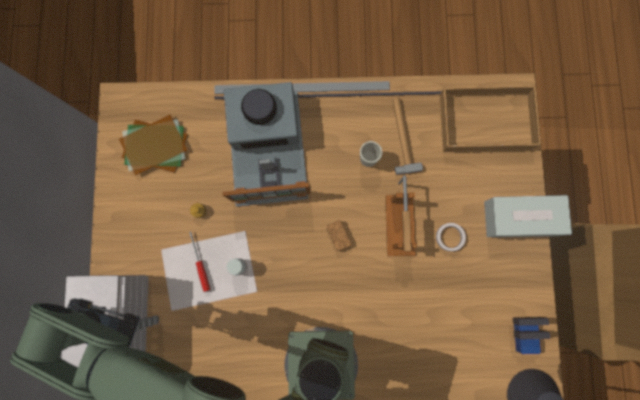

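The scene shows the rest with the rod at about (262,165), the screen at (370,222) and the lever at (362,250). In the top view the rod runs from (406,245) to (405,180), with its bend towards world +x. The screen is at (267,190), the lever at (268,165), and the hammer head at (410,169) lies near the rod's bend.

```bash
cat > h.py <<'E'
import numpy as np, cv2
def cloud(f):
    d=f["depth"].astype(float); v,u=np.mgrid[:400,:640]
    P=np.stack([(u-f["cx"])/f["fx"]*d,(v-f["cy"])/f["fy"]*d,d],-1)
    return (P-f["t"])@np.asarray(f["R"])
def rect(P,nm):
    c,s,a=cv2.minAreaRect(P[:,:2].astype(np.float32)); print(nm,len(P),"c",np.round(c,1),"s",np.round(s,1),"a",round(a,2),"z",np.round(np.percentile(P[:,2],[5,50,95]),1))
E
python3 - <<'E'
import numpy as np; from h import *
for n in("top","scene"):
    f=np.load(n+".npz"); W=cloud(f); ok=f["depth"]>0
    X,Y,Z=W[...,0],W[...,1],W[...,2]
    print(n,"bench z",np.median(Z[ok&(abs(Z)<15)&(X>300)]))
    if n=="top":
        v,u=np.mgrid[:400,:640]
        box=lambda a,b,c,d:(u>=a)&(u<b)&(v>=c)&(v<d)&ok
        S=box(215,318,175,210); 
        for nm,m in dict(screen=S&(Z>135),house=box(220,305,80,155)&(Z>105)&(Z<128),duct=box(220,305,80,155)&(Z>145),lever=box(250,285,152,182)&(Z>95)&(Z<130),
            rest=box(380,420,190,262)&(Z>60),handle=box(380,420,170,262)&(Z>128),foot=box(380,422,190,262)&(Z>5)&(Z<40),hammerhd=box(390,430,155,178)&(Z>8)&(Z<60)).items():
            if m.sum()>3: rect(W[m],nm)
        Hs=W[box(385,422,170,262)&(Z>118)]; 
        print("gap column Z/X at u=268"); print(np.round(np.c_[np.arange(150,200,2),X[150:200:2,268],Y[150:200:2,268],Z[150:200:2,268]]).astype(int).tolist())
    else: 
        S0=ok
    for nm,(a,b,c,d,lo,hi) in dict(screenTop=(540,760,0,330,140,160),levertop=(600,760,50,250,105,125),rodhi=(380,720,-320,-80,119,145),jar=(300,520,50,260,75,95)).items():
        m=ok&(X>a)&(X<b)&(Y>c)&(Y<d)&(Z>lo)&(Z<hi)
        if m.sum()>3: rect(W[m],nm)
f=np.load("top.npz");im=f["pixels"][:,:,::-1]
a=cv2.resize(im[140:215,215:320],None,fx=5,fy=5,interpolation=cv2.INTER_CUBIC);b=cv2.resize(im[160:265,375:425],None,fx=3.57,fy=3.57)[:375]
g=np.load("scene.npz")["pixels"][:,:,::-1];c=cv2.resize(g[185:285,300:430],(0,0),fx=2,fy=2)
o=np.zeros((600,800,3),np.uint8);o[:375,:525]=a;o[:375,530:530+b.shape[1]]=b;o[380:580,:260]=c
c=cv2.resize(g[130:220,210:310],(0,0),fx=2.4,fy=2.4);o[380:380+c.shape[0],270:270+c.shape[1]]=c
cv2.imwrite("pics/crop1.png",o)
E
```

```text
top bench z 0.7514495860775948
screen 402 c [539.2 154.5] s [ 14.1 259.5] a 5.25 z [141.6 149.6 154.8]
house 2834 c [790.6 176.8] s [182.6 220.7] a 4.9 z [111.3 116.7 121.9]
duct 873 c [800.3 176.3] s [105.5 107.7] a 89.99 z [146.4 157.8 163.2]
lever 59 c [633.5 161.8] s [14.4 33.7] a 5.06 z [ 98.9 113.5 117.9]
rest 594 c [ 439.4 -264.9] s [181.9  58. ] a 0.16 z [ 82.9 132.8 140.6]
handle 439 c [ 462.  -265.2] s [ 54.9 226.9] a 89.67 z [129.1 135.3 140.8]
foot 1247 c [ 433.9 -268.7] s [133.9 233.7] a 87.97 z [ 5.8 11.7 17.8]
hammerhd 296 c [ 634.2 -307.9] s [ 63.2 121.4] a 2.08 z [12.6 24.5 30.3]
gap column Z/X at u=268
[[150, 695, 164, 9], [152, 687, 164, 10], [154, 680, 164, 10], [156, 672, 163, 15], [158, 666, 163, 14], [160, 634, 150, 118], [162, 628, 150, 118], [164, 628, 153, 88], [166, 629, 157, 58], [168, 628, 161, 31], [170, 624, 162, 20], [172, 616, 162, 25], [174, 612, 164, 9], [176, 606, 164, 9], [178, 599, 164, 8], [180, 592, 164, 9], [182, 581, 161, 31], [184, 575, 161, 31], [186, 567, 161, 34], [188, 540, 145, 151], [190, 534, 145, 152], [192, 537, 152, 101], [194, 535, 156, 72], [196, 535, 161, 28], [198, 532, 164, 10]]
screenTop 254 c [651.2 118.1] s [226.2 174. ] a 3.23 z [142.7 149.4 155.1]
levertop 1109 c [692.8 155.7] s [133.6 188.3] a 0.29 z [109.3 116.6 121.6]
rodhi 418 c [ 479.  -265.2] s [ 55.2 196.5] a 89.71 z [122.9 133.8 140.5]
jar 80 c [317.2 248.3] s [22.9 30.5] a 88.92 z [77.4 84.  88.6]
scene bench z 1.2467004222604228
screenTop 318 c [650.1 123.4] s [219.9 191.8] a 0.05 z [141.  149.1 157.8]
levertop 1150 c [692.3 156.4] s [135.2 187.1] a 0.07 z [114.5 117.6 119.8]
rodhi 361 c [ 478.4 -256.1] s [ 59.  195.1] a 79.34 z [120.8 131.2 138.7]
jar 53 c [317.9 249.8] s [18.9 33.9] a 89.65 z [77.9 85.5 87.9]
```

View pics/crop1.png

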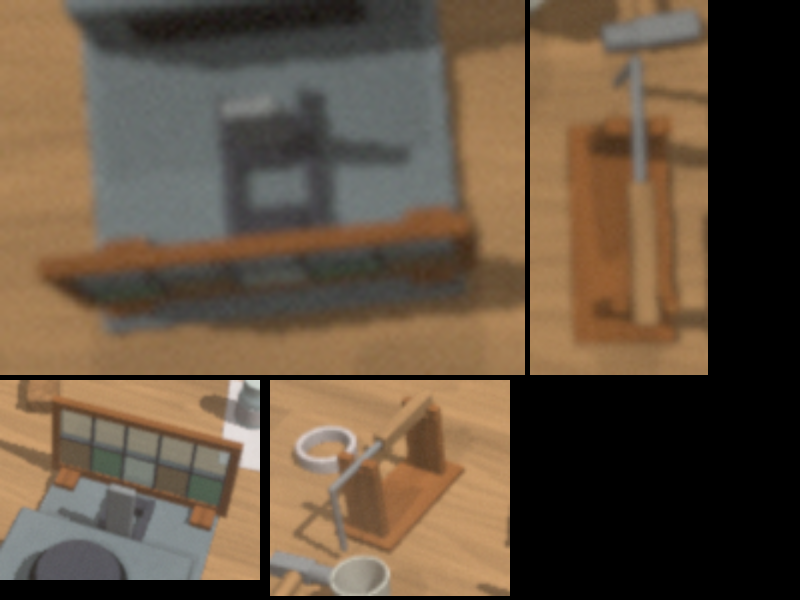

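The crop shows the upright lever with its foot behind the screen, and the rod bending down just short of the hammer head. The numbers fit the given sizes:
- **Unit:** yaw is about 5.05° and the origin about (603,160).
- **Lever:** the top is at unit x ≈ 30.4, so it has travelled about 3.6 mm.

Next I move above the handle.

Call:
{"name": "send_rows", "arguments": {
  "motion": [
    [0.45, -0.9, 0.2, 0, 0, 0.295, 1],
    [0.45, -0.9, 0.2, 0, 0, 0.295, 1],
    [0.45, -0.9, 0.2, 0, 0, 0.295, 1],
    [0.45, -0.9, 0.2, 0, 0, 0.295, 1],
    [0.45, -0.9, 0.2, 0, 0, 0.295, 1],
    [0.45, -0.9, 0.2, 0, 0, 0.295, 1],
    [0.45, -0.9, 0.2, 0, 0, 0.295, 1],
    [0.45, -0.9, 0.2, 0, 0, 0.295, 1],
    [0.45, -0.9, 0.2, 0, 0, 0.295, 1]
  ]
}}

```text
time_s: 1.23
ee_pos: [400.9, 95.0, 314.4]
ee_rot: [-180.0, 0.1, 179.7]
force: [-0.5, 0.7, -0.3]
gripper_width: 91.1
gripper_force: 0.0
```

Call:
{"name": "send_rows", "arguments": {
  "motion": [
    [0.1, -0.73, 0, 0, 0, 0, 1],
    [0.1, -0.73, 0, 0, 0, 0, 1],
    [0.1, -0.73, 0, 0, 0, 0, 1],
    [0.1, -0.73, 0, 0, 0, 0, 1],
    [0.1, -0.73, 0, 0, 0, 0, 1],
    [0.1, -0.73, 0, 0, 0, 0, 1],
    [0.1, -0.73, 0, 0, 0, 0, 1],
    [0.1, -0.73, 0, 0, 0, 0, 1],
    [0.1, -0.73, 0, 0, 0, 0, 1],
    [0.1, -0.73, 0, 0, 0, 0, 1]
  ]
}}

```text
time_s: 2.48
ee_pos: [449.9, -265.9, 314.3]
ee_rot: [-180.0, 0.0, -179.9]
force: [-1.1, 0.8, -0.4]
gripper_width: 91.5
gripper_force: 0.0
```

```bash
python3 - <<'E'
from workcell import env, eyes
from scipy.spatial.transform import Rotation as Ro
import cv2, numpy as np; from h import *
s=env.state(); f=eyes.grab_frame("wrist"); print(s["time_s"],s["ee_pos"],s["ee_rot"],s["qpos"],s["force"])
np.savez("w1.npz",pos=s["ee_pos"],rot=s["ee_rot"],**f)
T=np.eye(4);T[:3,:3]=Ro.from_euler("xyz",s["ee_rot"],degrees=True).as_matrix();T[:3,3]=s["ee_pos"]
M=T@f["T_tool_cam"]; f["R"]=M[:3,:3].T; f["t"]=-M[:3,:3].T@M[:3,3]
print("cam pos",M[:3,3])
W=cloud(f);ok=f["depth"]>0;X,Y,Z=np.moveaxis(W,-1,0)
m=ok&(X>330)&(X<680)&(Y<-180)&(Y>-340)
rect(W[m&(Z>5)&(Z<18)&(X<560)],"foot")
for x in range(330,640,10):
    k=m&(abs(X-x)<5)&(Z>117)
    if k.sum()>2: print(x,k.sum(),np.round(np.percentile(Y[k],[2,50,98]),1),np.round(np.median(Z[k]),1))
cv2.imwrite("pics/w1.png",f["pixels"][:,:,::-1])
E
```

```text
2.475 [ 449.85934745 -265.87962557  314.34151673] [-1.79999534e+02  2.79659920e-02 -1.79883746e+02] [-3.18545713e+01  1.07827046e+01  8.56342885e+01  1.45034928e-02
  8.35590360e+01 -1.21972449e+02] [-1.14264642  0.83473711 -0.35289746]
cam pos [ 383.19097194 -265.07955919  484.62703687]
foot 6094 c [ 434.3 -265.1] s [ 90.1 199.5] a 89.64 z [ 9.9 11.4 12.8]
350 228 [-274.3 -264.9 -254.6] 136.2
360 479 [-291.  -264.  -237.8] 128.4
370 443 [-291.1 -264.9 -237.7] 133.6
380 230 [-274.5 -264.9 -255.3] 136.3
390 207 [-274.5 -264.8 -255.2] 136.4
400 229 [-274.5 -264.8 -255.1] 136.2
410 10429 [-337.5 -217.1 -189.6] 410.5
420 62925 [-326.4 -265.3 -202.5] 427.4
430 21358 [-328.7 -244.2 -206.9] 422.6
440 3338 [-314.4 -310.7 -215.7] 383.4
450 2475 [-314.3 -310.4 -208.7] 369.6
460 1476 [-314.1 -310.4 -216.6] 355.9
470 147 [-311.1 -265.7 -216. ] 130.2
480 90 [-269.9 -265.7 -260.4] 128.6
490 82 [-269.9 -265.7 -261.4] 128.6
500 82 [-269.9 -265.6 -261.4] 128.7
510 567 [-292.3 -265.6 -238.8] 131.4
520 296 [-292.  -265.6 -239.3] 132.9
530 46 [-269.9 -265.6 -261.3] 128.7
570 15 [-269.7 -266.6 -262.5] 128.7
```

View pics/w1.png

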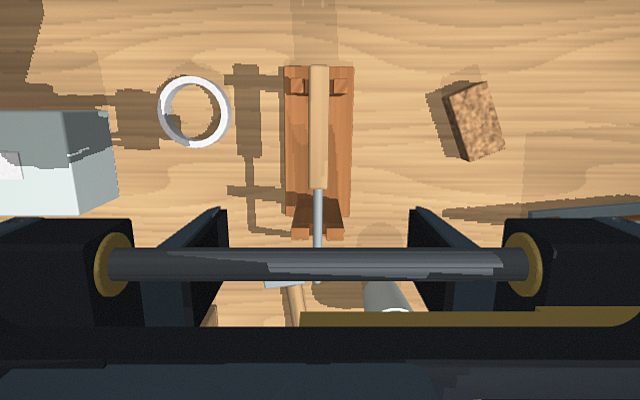

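The wrist image shows the rod lying clean in its rest, handle from (318,65) to (318,188), with free space for the fingers on both sides. I need one finer measurement along x.

```bash
python3 - <<'E'
from scipy.spatial.transform import Rotation as Ro
import numpy as np; from h import *
f=dict(np.load("w1.npz"))
T=np.eye(4);T[:3,:3]=Ro.from_euler("xyz",f["rot"],degrees=True).as_matrix();T[:3,3]=f["pos"]
M=T@f["T_tool_cam"]; f["R"]=M[:3,:3].T; f["t"]=-M[:3,:3].T@M[:3,3]
W=cloud(f);ok=f["depth"]>0;X,Y,Z=np.moveaxis(W,-1,0)
c=ok&(abs(Y+265.2)<4)&(Z<145)&(X>330)
for lo,hi,n in((133,140,"handle top"),(126,131.5,"steel")):
    k=c&(Z>lo)&(Z<hi); print(n,np.percentile(X[k],[0,1,50,99,100]))
for lo,hi in((340,400),(480,560)):
    k=ok&(abs(Y+265)<30)&(abs(Y+265)>16)&(Z>115)&(Z<140)&(X>lo)&(X<hi); print("post",np.percentile(X[k],[1,50,99]),np.median(Z[k]))
E
```

```text
handle top [345.61168943 346.76083291 402.7003415  463.29979193 464.62539452]
steel [345.43003549 467.19319122 499.24407078 572.25510936 575.07134368]
post [357.59909988 364.18161461 371.35336888] 126.42575658752313
post [506.64116782 510.94707252 520.36138643] 133.1058851668834
```

Call:
{"name": "send_rows", "arguments": {
  "motion": [
    [-0.07, 0.004, -0.1, 0, 0, -0.006, 1],
    [-0.07, 0.004, -0.2, 0, 0, -0.006, 1],
    [-0.07, 0.004, -0.3, 0, 0, -0.006, 1],
    [-0.07, 0.004, -0.34, 0, 0, -0.006, 1],
    [-0.07, 0.004, -0.37, 0, 0, -0.006, 1],
    [-0.07, 0.004, -0.39, 0, 0, -0.006, 1],
    [-0.07, 0.004, -0.405, 0, 0, -0.006, 1],
    [-0.07, 0.004, -0.416, 0, 0, -0.006, 1],
    [-0.07, 0.004, -0.416, 0, 0, -0.006, 1],
    [-0.07, 0.004, -0.416, 0, 0, -0.006, 1]
  ],
  "squeeze": 60
}}

```text
time_s: 3.78
ee_pos: [415.0, -265.4, 106.3]
ee_rot: [-180.0, 0.0, 179.6]
force: [-0.5, -0.2, 0.3]
gripper_width: 91.3
gripper_force: 0.0
```

Call:
{"name": "send_rows", "arguments": {
  "motion": [
    [0, 0, 0, 0, 0, 0, -0.2],
    [0, 0, 0, 0, 0, 0, -0.5],
    [0, 0, 0, 0, 0, 0, -1],
    [0, 0, 0, 0, 0, 0, -1],
    [0, 0, 0, 0, 0, 0, -1],
    [0, 0, 0, 0, 0, 0, -1],
    [0, 0, 0, 0, 0, 0, -1],
    [0, 0, 0, 0, 0, 0, -1],
    [0, 0, 0, 0, 0, 0, -1],
    [0, 0, 0, 0, 0, 0, -1]
  ],
  "squeeze": 60
}}

```text
time_s: 5.03
ee_pos: [414.8, -265.2, 106.0]
ee_rot: [180.0, 0.0, 179.7]
force: [1.2, -0.2, 0.2]
gripper_width: 19.5
gripper_force: 60.0
```

Call:
{"name": "send_rows", "arguments": {
  "motion": [
    [0, 0, 0.01, 0, 0, 0, -1],
    [0, 0, 0.025, 0, 0, 0, -1],
    [0, 0, 0.05, 0, 0, 0, -1],
    [0, 0, 0.08, 0, 0, 0, -1],
    [0, 0, 0.12, 0, 0, 0, -1],
    [0, 0, 0.17, 0, 0, 0, -1],
    [0, 0, 0.23, 0, 0, 0, -1],
    [0, 0, 0.29, 0, 0, 0, -1],
    [0, 0, 0.33, 0, 0, 0, -1],
    [0, 0, 0.35, 0, 0, 0, -1],
    [0, 0, 0.35, 0, 0, 0, -1],
    [0, 0, 0.35, 0, 0, 0, -1]
  ]
}}

```text
time_s: 6.52
ee_pos: [414.3, -264.9, 280.1]
ee_rot: [179.9, -0.1, 179.6]
force: [0.2, -0.0, -2.0]
gripper_width: 19.8
gripper_force: 60.0
```

```bash
python3 - <<'E'
from workcell import env, eyes
import cv2, numpy as np; from h import *
s=env.state();print(s["time_s"],s["ee_pos"],s["ee_rot"],s["force"],s["torque"])
for n in("scene","top"):
    f=eyes.grab_frame(n); W=cloud(f); X,Y,Z=np.moveaxis(W,-1,0); m=(f["depth"]>0)&(abs(Y+265)<25)&(X>455)&(X<620)&(Z>160)&(Z<330)
    for x in range(455,585,10):
        k=m&(abs(X-x)<5)&(Z>255)
        if k.sum()>1: print(n,x,k.sum(),np.round(np.median(Y[k]),1),np.round(np.percentile(Z[k],[10,50,90]),1))
    k=m&(X>545)&(Z<270); 
    if k.sum(): print("down",k.sum(),np.round(np.c_[X[k],Y[k],Z[k]][np.argsort(Z[k])][::max(1,k.sum()//8)],0).tolist())
E
```

```text
6.525 [ 414.2564714  -264.86523842  280.13125026] [ 1.79936994e+02 -9.15369523e-02  1.79647748e+02] [ 0.22136618 -0.04417014 -1.95183915] [ 0.012286    0.11894344 -0.00428405]
scene 455 19 -254.3 [293.2 308.3 312. ]
scene 465 37 -257.2 [292.2 304.  310.2]
scene 475 8 -259.1 [300.9 303.1 304.4]
scene 485 12 -259.2 [297.1 301.9 305.2]
scene 495 8 -260.7 [300.7 302.7 303.8]
scene 505 11 -259.5 [300.2 302.4 305.6]
scene 515 11 -260.1 [296.4 302.5 306. ]
scene 525 10 -259.3 [300.5 302.2 305. ]
scene 535 9 -259.5 [298.4 302.1 304.3]
scene 545 12 -260.5 [296.5 302.2 303.8]
scene 555 10 -260.2 [299.  302.6 304.5]
scene 565 23 -259.6 [270.5 298.4 304.2]
scene 575 48 -261.3 [260.2 279.5 300.3]
down 81 [[567.0, -262.0, 193.0], [574.0, -258.0, 206.0], [574.0, -260.0, 216.0], [573.0, -262.0, 225.0], [574.0, -260.0, 233.0], [575.0, -264.0, 243.0], [573.0, -259.0, 253.0], [573.0, -265.0, 261.0], [575.0, -262.0, 270.0]]
top 475 5 -262.4 [299.3 300.  302.7]
top 485 15 -262.1 [300.9 303.3 306. ]
top 495 15 -263.6 [299.  304.8 306.3]
top 505 13 -265.6 [300.1 301.9 304.2]
top 515 16 -265.3 [299.4 302.9 304.7]
top 525 15 -265.2 [299.  301.8 306.1]
top 535 12 -264.7 [300.3 302.8 308.1]
top 545 13 -263.3 [299.4 301.2 305.4]
top 555 14 -264.3 [299.9 303.8 304.9]
top 565 20 -263.5 [265.  300.7 303.7]
top 575 15 -263.9 [275.5 299.3 303.3]
down 24 [[567.0, -262.0, 201.0], [574.0, -261.0, 211.0], [570.0, -260.0, 217.0], [570.0, -261.0, 227.0], [568.0, -262.0, 237.0], [570.0, -261.0, 241.0], [567.0, -267.0, 253.0], [566.0, -263.0, 260.0]]
```

Call:
{"name": "send_rows", "arguments": {
  "motion": [
    [0.005, 0.02, 0, 0, 0, 0.002, -1],
    [0.013, 0.06, 0, 0, 0, 0.006, -1],
    [0.026, 0.12, 0, 0, 0, 0.013, -1],
    [0.044, 0.2, 0, 0, 0, 0.022, -1],
    [0.062, 0.28, 0, 0, 0, 0.03, -1],
    [0.079, 0.36, 0, 0, 0, 0.039, -1],
    [0.097, 0.44, 0, 0, 0, 0.048, -1],
    [0.114, 0.52, 0, 0, 0, 0.056, -1],
    [0.132, 0.6, 0, 0, 0, 0.065, -1],
    [0.149, 0.68, 0, 0, 0, 0.073, -1],
    [0.163, 0.74, 0, 0, 0, 0.08, -1],
    [0.173, 0.79, 0, 0, 0, 0.085, -1],
    [0.18, 0.82, 0, 0, 0, 0.089, -1],
    [0.183, 0.833, 0, 0, 0, 0.09, -1],
    [0.183, 0.833, 0, 0, 0, 0.09, -1],
    [0.183, 0.833, 0, 0, 0, 0.09, -1],
    [0.183, 0.833, 0, 0, 0, 0.09, -1]
  ]
}}

```text
time_s: 8.75
ee_pos: [506.2, 150.7, 281.1]
ee_rot: [-180.0, 0.0, -175.0]
force: [0.1, -0.1, -1.7]
gripper_width: 20.0
gripper_force: 60.0
```

```bash
python3 - <<'E'
from workcell import env, eyes
import cv2, numpy as np; from h import *
s=env.state();print(s["time_s"],s["ee_pos"],s["ee_rot"],s["force"],s["torque"])
fs={n:eyes.grab_frame(n) for n in("scene","top")}
o=np.zeros((400,800,3),np.uint8)
for i,n in enumerate(fs):
    f=fs[n]; W=cloud(f); X,Y,Z=np.moveaxis(W,-1,0)
    m=(f["depth"]>0)&(abs(Y-164)<25)&(X>640)&(X<680)&(Z>183)&(Z<320)
    if m.sum(): print(n,m.sum(),np.round(np.median(W[m&(Z<290)],0),1),np.percentile(Z[m],[0,100]))
    P=f["R"]@np.array([640,162,130.])+f["t"]; u,v=int(f["fx"]*P[0]/P[2]+f["cx"]),int(f["fy"]*P[1]/P[2]+f["cy"])
    c=f["pixels"][max(0,v-65):v+65,max(0,u-65):u+65,::-1]; c=cv2.resize(c,(395,395),interpolation=cv2.INTER_CUBIC); o[:395,i*400:i*400+395]=c
cv2.imwrite("pics/over.png",o)
E
```

```text
8.75 [506.18758456 150.65473117 281.08936379] [-1.79996298e+02  4.83569145e-03 -1.75007000e+02] [ 0.07503856 -0.08009475 -1.67443866] [ 3.10953644e-02  1.59384056e-01 -6.76124396e-05]
scene 185 [664.4 167.9 247.8] [199.30877887 307.44741982]
top 18 [663.6 159.6 247.9] [197.40917504 306.36943688]
```

View pics/over.png

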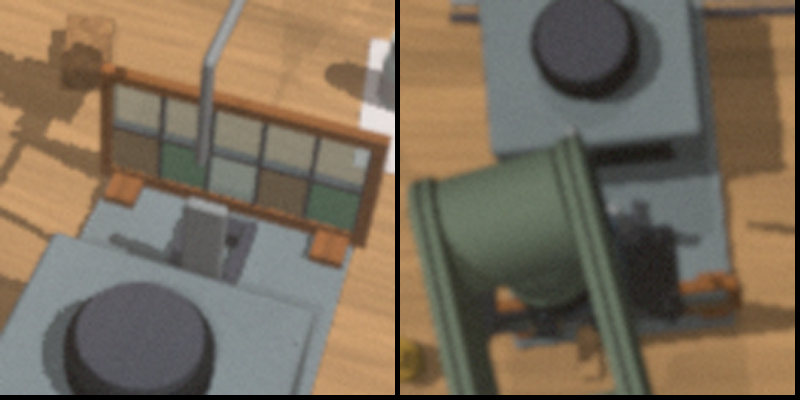

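The scene crop shows the rod's bend at (207,65) hanging behind the screen in line with the lever. Measured from there, the centre is near (660.5,166), as planned. Lowering now.

Call:
{"name": "send_rows", "arguments": {
  "motion": [
    [0, 0, -0.02, 0, 0, 0, -1],
    [0, 0, -0.05, 0, 0, 0, -1],
    [0, 0, -0.09, 0, 0, 0, -1],
    [0, 0, -0.13, 0, 0, 0, -1],
    [0, 0, -0.16, 0, 0, 0, -1],
    [0, 0, -0.19, 0, 0, 0, -1],
    [0, 0, -0.22, 0, 0, 0, -1],
    [0, 0, -0.24, 0, 0, 0, -1],
    [0, 0, -0.255, 0, 0, 0, -1],
    [0, 0, -0.26, 0, 0, 0, -1],
    [0, 0, -0.26, 0, 0, 0, -1],
    [0, 0, -0.26, 0, 0, 0, -1]
  ]
}}

```text
time_s: 10.35
ee_pos: [506.6, 151.4, 151.4]
ee_rot: [180.0, 0.1, -175.0]
force: [-1.4, -0.7, -1.8]
gripper_width: 19.9
gripper_force: 60.0
```

```bash
python3 - <<'E'
from workcell import env, eyes
import cv2, numpy as np; from h import *
s=env.state();print(s["time_s"],s["ee_pos"],s["ee_rot"],s["force"],s["torque"])
f=eyes.grab_frame("scene"); W=cloud(f)
U=(W-[603,160.1,0]); c,q=np.cos(np.radians(5.05)),np.sin(np.radians(5.05))
x=U[...,0]*c+U[...,1]*q; y=-U[...,0]*q+U[...,1]*c; z=W[...,2]; ok=f["depth"]>0
k=ok&(abs(y)<16)&(x>0)&(x<50)&(z>60)&(z<110); print("lever rear face",k.sum(),np.percentile(x[k],[5,50,95]))
k=ok&(abs(y)<30)&(x>0)&(x<45)&(z>50)&(z<112); print("lever y",np.percentile(y[k],[3,97]))
k=ok&(abs(y)<20)&(x>50)&(x<80)&(z>85)&(z<160); print("rod",k.sum(),np.percentile(x[k],[5,50,95]),np.percentile(y[k],[5,50,95]))
cv2.imwrite("pics/low.png",cv2.resize(f["pixels"][180:300,290:430,::-1],None,fx=4,fy=4,interpolation=cv2.INTER_CUBIC))
E
```

```text
10.35 [506.56573198 151.42380456 151.42075163] [ 1.79982018e+02  5.67634924e-02 -1.74952980e+02] [-1.42330618 -0.66011551 -1.83035096] [ 0.05131436  0.12885279 -0.02434521]
lever rear face 98 [32.41276613 34.06214067 35.96446937]
lever y [-14.04655381  20.61995624]
rod 78 [59.40920247 62.63381342 64.74081414] [-2.00483898  3.28220256  7.0044301 ]
```

View pics/low.png

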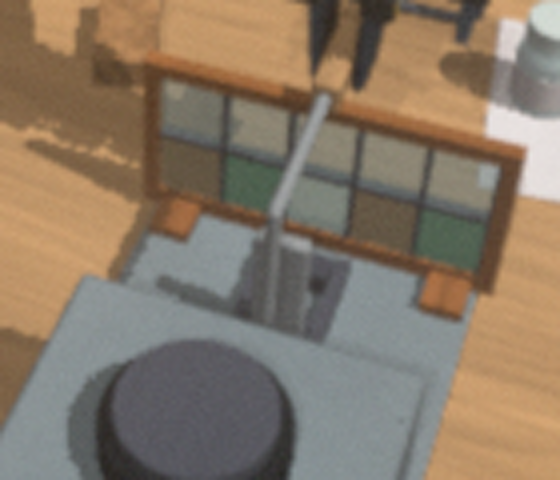

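The picture shows the rod hanging behind the lever at (270,260), overlapping its rear face. The handle end and fingers are clear of the screen's top rail. Pulling 24 mm gently, with contact expected after about 18.

Call:
{"name": "send_rows", "arguments": {
  "motion": [
    [-0.004, 0, 0, 0, 0, 0, -1],
    [-0.008, -0.001, 0, 0, 0, 0, -1],
    [-0.012, -0.001, 0, 0, 0, 0, -1],
    [-0.016, -0.001, 0, 0, 0, 0, -1],
    [-0.02, -0.002, 0, 0, 0, 0, -1],
    [-0.024, -0.002, 0, 0, 0, 0, -1],
    [-0.028, -0.002, 0, 0, 0, 0, -1],
    [-0.032, -0.003, 0, 0, 0, 0, -1],
    [-0.036, -0.003, 0, 0, 0, 0, -1],
    [-0.04, -0.0035, 0, 0, 0, 0, -1],
    [-0.044, -0.004, 0, 0, 0, 0, -1],
    [-0.048, -0.004, 0, 0, 0, 0, -1]
  ]
}}

```text
time_s: 11.9
ee_pos: [483.1, 149.4, 151.1]
ee_rot: [180.0, 0.1, -175.0]
force: [3.8, 0.3, -4.2]
gripper_width: 19.7
gripper_force: 60.0
```

Call:
{"name": "send_rows", "arguments": {
  "motion": [
    [-0.002, 0, 0, 0, 0, 0, -1],
    [-0.004, 0, 0, 0, 0, 0, -1],
    [-0.006, -0.0005, 0, 0, 0, 0, -1]
  ]
}}

```text
time_s: 12.28
ee_pos: [479.5, 149.1, 151.2]
ee_rot: [180.0, 0.1, -175.0]
force: [4.3, -0.2, -3.8]
gripper_width: 19.9
gripper_force: 60.0
```

Call:
{"name": "send_rows", "arguments": {
  "motion": [
    [-0.002, 0, 0, 0, 0, 0, -1],
    [-0.002, 0, 0, 0, 0, 0, -1]
  ]
}}

```text
time_s: 12.52
ee_pos: [478.3, 149.1, 151.2]
ee_rot: [180.0, 0.0, -175.0]
force: [3.4, 0.1, -3.7]
gripper_width: 19.2
gripper_force: 60.0
```

Call:
{"name": "send_rows", "arguments": {
  "motion": [
    [-0.002, 0, 0, 0, 0, 0, -1],
    [-0.002, 0, 0, 0, 0, 0, -1]
  ]
}}

```text
time_s: 12.78
ee_pos: [477.3, 149.0, 151.1]
ee_rot: [180.0, 0.0, -175.0]
force: [3.2, -0.3, -2.4]
gripper_width: 19.7
gripper_force: 60.0
```

Call:
{"name": "send_rows", "arguments": {
  "motion": [
    [-0.001, 0, 0, 0, 0, 0, -1],
    [-0.002, 0, 0, 0, 0, 0, -1]
  ]
}}

```text
time_s: 13.02
ee_pos: [476.4, 149.0, 151.1]
ee_rot: [-180.0, 0.0, -175.0]
force: [4.2, -1.3, -2.3]
gripper_width: 20.3
gripper_force: 60.0
```

Call:
{"name": "send_rows", "arguments": {
  "motion": [
    [-0.001, 0, 0, 0, 0, 0, -1],
    [-0.002, -0.001, 0, 0, 0, 0, -1]
  ]
}}

```text
time_s: 13.28
ee_pos: [475.3, 148.7, 151.0]
ee_rot: [180.0, 0.0, -174.9]
force: [5.2, -0.3, -1.9]
gripper_width: 19.8
gripper_force: 60.0
```

Call:
{"name": "send_rows", "arguments": {
  "motion": [
    [-0.001, 0, 0, 0, 0, 0, -1],
    [-0.002, 0, 0, 0, 0, 0, -1]
  ]
}}

```text
time_s: 13.52
ee_pos: [474.3, 148.6, 151.0]
ee_rot: [180.0, 0.0, -174.9]
force: [3.3, -0.1, -1.6]
gripper_width: 20.2
gripper_force: 60.0
```

Call:
{"name": "send_rows", "arguments": {
  "motion": [
    [-0.001, 0, 0, 0, 0, 0, -1],
    [-0.002, 0, 0, 0, 0, 0, -1]
  ]
}}

```text
time_s: 13.78
ee_pos: [473.3, 148.6, 151.0]
ee_rot: [180.0, 0.0, -175.0]
force: [4.3, -0.3, -2.6]
gripper_width: 19.7
gripper_force: 60.0
```

Call:
{"name": "send_rows", "arguments": {
  "motion": [
    [-0.001, 0, 0, 0, 0, 0, -1],
    [-0.002, 0, 0, 0, 0, 0, -1]
  ]
}}

```text
time_s: 14.02
ee_pos: [472.3, 148.5, 151.0]
ee_rot: [180.0, 0.0, -175.0]
force: [4.0, 0.7, -2.5]
gripper_width: 19.7
gripper_force: 60.0
```

Call:
{"name": "send_rows", "arguments": {
  "motion": [
    [-0.001, 0, 0, 0, 0, 0, -1],
    [-0.002, 0, 0, 0, 0, 0, -1]
  ]
}}

```text
time_s: 14.28
ee_pos: [471.3, 148.5, 151.0]
ee_rot: [180.0, 0.0, -175.0]
force: [3.7, -0.6, -1.8]
gripper_width: 19.7
gripper_force: 60.0
```

Call:
{"name": "send_rows", "arguments": {
  "motion": [
    [-0.001, 0, 0, 0, 0, 0, -1],
    [-0.002, -0.001, 0, 0, 0, 0, -1]
  ]
}}

```text
time_s: 14.52
ee_pos: [470.2, 148.2, 151.0]
ee_rot: [180.0, 0.0, -174.9]
force: [3.4, 1.0, -2.2]
gripper_width: 19.7
gripper_force: 60.0
```

Call:
{"name": "send_rows", "arguments": {
  "motion": [
    [-0.001, 0, 0, 0, 0, 0, -1],
    [-0.002, 0, 0, 0, 0, 0, -1]
  ]
}}

```text
time_s: 14.78
ee_pos: [469.2, 148.2, 151.0]
ee_rot: [180.0, 0.0, -174.9]
force: [5.1, 0.2, -1.5]
gripper_width: 19.8
gripper_force: 60.0
```

Call:
{"name": "send_rows", "arguments": {
  "motion": [
    [-0.001, 0, 0, 0, 0, 0, -1],
    [-0.002, 0, 0, 0, 0, 0, -1]
  ]
}}

```text
time_s: 15.02
ee_pos: [468.3, 148.1, 151.0]
ee_rot: [180.0, 0.0, -174.9]
force: [3.8, -0.1, -0.9]
gripper_width: 20.0
gripper_force: 60.0
```

Call:
{"name": "send_rows", "arguments": {
  "motion": [
    [-0.001, 0, 0, 0, 0, 0, -1],
    [-0.002, 0, 0, 0, 0, 0, -1]
  ]
}}

```text
time_s: 15.28
ee_pos: [467.2, 148.0, 151.0]
ee_rot: [180.0, -0.0, -175.0]
force: [3.6, 0.4, -1.7]
gripper_width: 19.6
gripper_force: 60.0
```

Call:
{"name": "send_rows", "arguments": {
  "motion": [
    [-0.001, 0, 0, 0, 0, 0, -1],
    [-0.002, -0.001, 0, 0, 0, 0, -1]
  ]
}}

```text
time_s: 15.52
ee_pos: [466.2, 147.7, 151.0]
ee_rot: [180.0, 0.0, -174.9]
force: [3.9, 0.1, -1.2]
gripper_width: 19.8
gripper_force: 60.0
```

Call:
{"name": "send_rows", "arguments": {
  "motion": [
    [-0.001, 0, 0, 0, 0, 0, -1],
    [-0.002, 0, 0, 0, 0, 0, -1]
  ]
}}

```text
time_s: 15.78
ee_pos: [465.2, 147.7, 151.0]
ee_rot: [180.0, 0.0, -174.9]
force: [3.4, 1.6, -1.1]
gripper_width: 19.8
gripper_force: 60.0
```

Call:
{"name": "send_rows", "arguments": {
  "motion": [
    [-0.001, 0, 0, 0, 0, 0, -1],
    [-0.002, 0, 0, 0, 0, 0, -1]
  ]
}}

```text
time_s: 16.02
ee_pos: [464.2, 147.6, 151.0]
ee_rot: [180.0, 0.0, -174.9]
force: [3.2, -0.1, -1.7]
gripper_width: 19.9
gripper_force: 60.0
```

```bash
cat > lv.py <<'E'
from workcell import env, eyes
import numpy as np; from h import *
s=env.state();print(s["time_s"],s["ee_pos"],s["ee_rot"],s["force"],s["torque"])
f=eyes.grab_frame("scene"); W=cloud(f)
U=(W-[603,160.1,0]); c,q=np.cos(np.radians(5.05)),np.sin(np.radians(5.05))
x=U[...,0]*c+U[...,1]*q; y=-U[...,0]*q+U[...,1]*c; z=W[...,2]; ok=f["depth"]>0
k=ok&(abs(y-3)<20)&(x>-20)&(x<60)&(z>112)&(z<121); print("lever top",k.sum(),np.percentile(x[k],[5,50,95]))
for a in range(80,180,10):
    k=ok&(abs(y)<20)&(x>5)&(x<60)&(z>a)&(z<a+10); 
    if k.sum(): print("z",a,k.sum(),np.round(np.percentile(x[k],[5,50,90]),1),np.round(np.median(y[k]),1))
for a in range(-60,30,15):
    k=ok&(abs(y)<15)&(x>a)&(x<a+15)&(z>158)&(z<220)
    if k.sum(): print("level x",a,k.sum(),np.round(np.median(z[k]),1),np.round(np.median(y[k]),1))
E
python3 lv.py
```

```text
16.025 [464.22941955 147.61542018 150.97993219] [ 1.79990906e+02  1.85070303e-03 -1.74949851e+02] [ 3.21119208 -0.08573478 -1.72448279] [ 0.24796151 -0.98732047  0.08792527]
lever top 47 [ 1.95367794  8.14043143 21.33818323]
z 80 30 [ 9.4 11.8 20.4] 2.5
z 90 33 [10.  12.4 19.5] 6.4
z 100 34 [10.1 12.1 20.2] 3.4
z 110 40 [ 5.9 11.1 20.1] 6.3
z 120 10 [18.6 20.3 21.5] 3.5
z 130 13 [18.3 20.  22.1] 2.5
z 140 10 [17.1 18.9 21. ] 2.2
z 150 10 [16.2 21.  21.5] 3.1
z 160 12 [13.2 19.1 21.3] 4.2
z 170 23 [ 7.2 15.8 20.7] 2.0
level x -60 17 174.9 3.4
level x -45 17 175.5 3.2
level x -30 16 175.3 4.2
level x -15 16 175.5 3.3
level x 0 18 175.5 2.6
level x 15 26 169.2 2.9
```

Call:
{"name": "send_rows", "arguments": {
  "motion": [
    [-0.001, 0, 0, 0, 0, 0, -1],
    [-0.002, 0, 0, 0, 0, 0, -1]
  ]
}}

```text
time_s: 16.32
ee_pos: [463.2, 147.5, 151.0]
ee_rot: [180.0, 0.0, -175.0]
force: [3.2, 1.5, -1.4]
gripper_width: 19.7
gripper_force: 60.0
```

Call:
{"name": "send_rows", "arguments": {
  "motion": [
    [-0.001, 0, 0, 0, 0, 0, -1],
    [-0.002, -0.001, 0, 0, 0, 0, -1]
  ]
}}

```text
time_s: 16.58
ee_pos: [462.2, 147.2, 151.0]
ee_rot: [180.0, 0.0, -174.9]
force: [3.8, 1.3, -2.1]
gripper_width: 19.3
gripper_force: 60.0
```

Call:
{"name": "send_rows", "arguments": {
  "motion": [
    [-0.001, 0, 0, 0, 0, 0, -1],
    [-0.002, 0, 0, 0, 0, 0, -1]
  ]
}}

```text
time_s: 16.82
ee_pos: [461.2, 147.2, 151.0]
ee_rot: [180.0, 0.0, -174.9]
force: [3.9, 0.5, -0.7]
gripper_width: 19.9
gripper_force: 60.0
```

Call:
{"name": "send_rows", "arguments": {
  "motion": [
    [-0.001, 0, 0, 0, 0, 0, -1],
    [-0.002, 0, 0, 0, 0, 0, -1]
  ]
}}

```text
time_s: 17.08
ee_pos: [460.2, 147.1, 151.0]
ee_rot: [180.0, 0.0, -175.0]
force: [4.3, 1.5, -1.3]
gripper_width: 19.7
gripper_force: 60.0
```

Call:
{"name": "send_rows", "arguments": {
  "motion": [
    [-0.001, 0, 0, 0, 0, 0, -1],
    [-0.002, 0, 0, 0, 0, 0, -1]
  ]
}}

```text
time_s: 17.32
ee_pos: [459.2, 147.1, 151.0]
ee_rot: [180.0, 0.0, -175.0]
force: [3.4, 1.9, -1.8]
gripper_width: 19.4
gripper_force: 60.0
```

Call:
{"name": "send_rows", "arguments": {
  "motion": [
    [-0.001, 0, 0, 0, 0, 0, -1],
    [-0.002, -0.001, 0, 0, 0, 0, -1]
  ]
}}

```text
time_s: 17.58
ee_pos: [458.2, 146.7, 151.0]
ee_rot: [180.0, 0.0, -174.9]
force: [4.1, 2.1, -1.4]
gripper_width: 19.7
gripper_force: 60.0
```

Call:
{"name": "send_rows", "arguments": {
  "motion": [
    [-0.001, 0, 0, 0, 0, 0, -1],
    [-0.002, 0, 0, 0, 0, 0, -1]
  ]
}}

```text
time_s: 17.82
ee_pos: [457.2, 146.7, 151.0]
ee_rot: [180.0, 0.0, -174.9]
force: [4.5, 1.8, -1.8]
gripper_width: 19.8
gripper_force: 60.0
```

Call:
{"name": "send_rows", "arguments": {
  "motion": [
    [-0.001, 0, 0, 0, 0, 0, -1],
    [-0.002, 0, 0, 0, 0, 0, -1]
  ]
}}

```text
time_s: 18.08
ee_pos: [457.1, 146.7, 150.9]
ee_rot: [180.0, 0.1, -174.9]
force: [7.3, 3.3, -4.1]
gripper_width: 19.8
gripper_force: 60.0
```

It has met the stop: the TCP stands still and the force rises. I hold to see the settled value.

Call:
{"name": "send_rows", "arguments": {
  "motion": [
    [0, 0, 0, 0, 0, 0, -1],
    [0, 0, 0, 0, 0, 0, -1]
  ]
}}

```text
time_s: 18.32
ee_pos: [457.1, 146.7, 150.9]
ee_rot: [180.0, 0.1, -174.9]
force: [6.9, 2.0, -3.5]
gripper_width: 19.7
gripper_force: 60.0
```

Call:
{"name": "send_rows", "arguments": {
  "motion": [
    [-0.0008, 0, 0, 0, 0, 0, -1],
    [-0.0008, 0, 0, 0, 0, 0, -1]
  ]
}}

```text
time_s: 18.58
ee_pos: [457.1, 146.7, 150.9]
ee_rot: [180.0, 0.1, -174.9]
force: [7.8, 2.1, -3.5]
gripper_width: 19.4
gripper_force: 60.0
```

Call:
{"name": "send_rows", "arguments": {
  "motion": [
    [-0.001, 0, 0, 0, 0, 0, -1],
    [-0.002, 0, 0, 0, 0, 0, -1]
  ]
}}

```text
time_s: 18.82
ee_pos: [457.0, 146.8, 150.8]
ee_rot: [180.0, 0.3, -174.9]
force: [11.3, 2.6, -8.2]
gripper_width: 19.8
gripper_force: 60.0
```

Call:
{"name": "send_rows", "arguments": {
  "motion": [
    [-0.0008, 0, 0, 0, 0, 0, -1],
    [-0.0008, 0, 0, 0, 0, 0, -1]
  ]
}}

```text
time_s: 19.08
ee_pos: [456.9, 146.8, 150.7]
ee_rot: [180.0, 0.3, -174.9]
force: [11.3, 2.3, -7.7]
gripper_width: 19.7
gripper_force: 60.0
```

Call:
{"name": "send_rows", "arguments": {
  "motion": [
    [-0.0012, 0, 0, 0, 0, 0, -1],
    [-0.0012, 0, 0, 0, 0, 0, -1]
  ]
}}

```text
time_s: 19.32
ee_pos: [456.8, 146.8, 150.7]
ee_rot: [180.0, 0.3, -175.0]
force: [14.0, 2.4, -9.7]
gripper_width: 20.0
gripper_force: 60.0
```

Pull is about 14 N. Holding for 1.5 s.

Call:
{"name": "send_rows", "arguments": {
  "motion": [
    [0, 0, 0, 0, 0, 0, -1],
    [0, 0, 0, 0, 0, 0, -1],
    [0, 0, 0, 0, 0, 0, -1],
    [0, 0, 0, 0, 0, 0, -1]
  ]
}}

```text
time_s: 19.82
ee_pos: [456.9, 146.8, 150.7]
ee_rot: [180.0, 0.3, -175.0]
force: [13.0, 2.7, -8.8]
gripper_width: 19.9
gripper_force: 60.0
```

Call:
{"name": "send_rows", "arguments": {
  "motion": [
    [0, 0, 0, 0, 0, 0, -1],
    [0, 0, 0, 0, 0, 0, -1],
    [0, 0, 0, 0, 0, 0, -1],
    [0, 0, 0, 0, 0, 0, -1],
    [0, 0, 0, 0, 0, 0, -1],
    [0, 0, 0, 0, 0, 0, -1]
  ]
}}

```text
time_s: 20.58
ee_pos: [456.9, 146.8, 150.7]
ee_rot: [180.0, 0.3, -175.0]
force: [13.3, 2.2, -9.4]
gripper_width: 19.7
gripper_force: 60.0
```

Call:
{"name": "send_rows", "arguments": {
  "motion": [
    [0, 0, 0, 0, 0, 0, -1],
    [0, 0, 0, 0, 0, 0, -1],
    [0, 0, 0, 0, 0, 0, -1],
    [0, 0, 0, 0, 0, 0, -1]
  ]
}}

```text
time_s: 21.08
ee_pos: [456.9, 146.8, 150.7]
ee_rot: [180.0, 0.3, -174.9]
force: [13.3, 2.1, -9.0]
gripper_width: 19.6
gripper_force: 60.0
```

```bash
python3 lv.py
```

```text
21.075 [456.88351181 146.79444427 150.66645988] [ 179.99792771    0.34026526 -174.94981272] [13.25369966  2.0519502  -8.98828698] [ 0.48215289 -1.95168913  0.18915833]
lever top 46 [-6.0792807   2.61895435 13.81911576]
z 80 16 [ 5.5 10.4 14.1] 5.5
z 90 20 [ 5.4  8.6 14.4] 3.4
z 100 17 [ 5.4 11.2 14.4] 4.6
z 110 17 [ 5.2 11.5 14.3] 4.0
z 120 10 [11.4 13.  14.9] 2.9
z 130 11 [11.2 13.4 14.3] 4.6
z 140 11 [10.9 13.2 14. ] 1.9
z 150 10 [10.6 13.1 14.9] 3.5
z 160 11 [ 8.3 12.8 14.1] 4.5
z 170 15 [ 6.1 10.1 13.7] 2.2
level x -60 17 175.4 3.7
level x -45 18 174.4 3.4
level x -30 17 174.7 2.9
level x -15 16 175.1 2.7
level x 0 33 173.3 3.2
level x 15 1 164.0 3.2
```

Call:
{"name": "send_rows", "arguments": {
  "motion": [
    [0.004, 0, 0, 0, 0, 0, -1],
    [0.008, 0.001, 0, 0, 0, 0, -1],
    [0.014, 0.001, 0, 0, 0, 0, -1],
    [0.022, 0.002, 0, 0, 0, 0, -1],
    [0.03, 0.003, 0, 0, 0, 0, -1],
    [0.036, 0.003, 0, 0, 0, 0, -1],
    [0.036, 0.003, 0, 0, 0, 0, -1],
    [0.036, 0.003, 0, 0, 0, 0, -1]
  ]
}}

```text
time_s: 22.12
ee_pos: [471.6, 148.0, 150.9]
ee_rot: [180.0, -0.0, -175.0]
force: [0.3, -0.4, -2.2]
gripper_width: 19.6
gripper_force: 60.0
```

Call:
{"name": "send_rows", "arguments": {
  "motion": [
    [0, 0, 0.02, 0, 0, 0, -1],
    [0, 0, 0.06, 0, 0, 0, -1],
    [0, 0, 0.11, 0, 0, 0, -1],
    [0, 0, 0.16, 0, 0, 0, -1],
    [0, 0, 0.21, 0, 0, 0, -1],
    [0, 0, 0.24, 0, 0, 0, -1],
    [0, 0, 0.26, 0, 0, 0, -1],
    [0, 0, 0.26, 0, 0, 0, -1],
    [0, 0, 0.26, 0, 0, 0, -1]
  ]
}}

```text
time_s: 23.25
ee_pos: [471.4, 148.0, 280.1]
ee_rot: [-180.0, -0.1, -174.9]
force: [-0.2, -0.5, -3.9]
gripper_width: 19.8
gripper_force: 60.0
```

```bash
python3 - <<'E'
from workcell import env, eyes
import numpy as np; from h import *
s=env.state();print(s["time_s"],s["ee_pos"],s["ee_rot"],s["force"],s["torque"])
fs={n:eyes.grab_frame(n) for n in("scene","top")}
c,q=np.cos(np.radians(5.05)),np.sin(np.radians(5.05))
for n,f in fs.items():
    W=cloud(f)-np.r_[s["ee_pos"][:2],0]; x=W[...,0]*c+W[...,1]*q; y=-W[...,0]*q+W[...,1]*c; z=W[...,2]; ok=(f["depth"]>0)&(abs(y)<25)
    for a in range(50,150,15):
        k=ok&(x>a)&(x<a+15)&(z>285)&(z<320)
        if k.sum()>2: print(n,a,k.sum(),np.round(np.median(z[k]),1),np.round(np.median(y[k]),1))
    k=ok&(x>140)&(x<175)&(z>205)&(z<285)
    if k.sum(): 
        for a in range(205,285,20):
            j=k&(z>a)&(z<a+20); print("down",a,j.sum(),np.round(np.median(x[j]),1),np.round(np.median(y[j]),1))
    W=cloud(f)-[603,160.1,0]; x=W[...,0]*c+W[...,1]*q; y=-W[...,0]*q+W[...,1]*c
    k=(f["depth"]>0)&(abs(y-3)<15)&(x>-20)&(x<50)&(z>60)&(z<122); 
    if k.sum(): print("lever",k.sum(),np.round(np.percentile(x[k],[5,50,95]),1))
E
```

```text
23.25 [471.39704371 147.95295172 280.10092789] [-1.79985985e+02 -1.03593582e-01 -1.74949995e+02] [-0.23895596 -0.52011868 -3.9173013 ] [-0.00342419  0.17442224  0.02779884]
scene 50 33 304.9 4.4
scene 65 18 303.4 3.7
scene 80 17 303.1 3.3
scene 95 17 303.9 3.3
scene 110 21 303.8 3.4
scene 125 17 303.9 2.5
scene 140 21 303.8 3.5
down 205 27 159.4 3.1
down 225 25 159.7 3.3
down 245 27 159.3 3.0
down 265 29 159.2 3.1
lever 192 [-2.6  4.1  6.1]
top 140 20 303.2 -0.7
down 205 4 154.6 -3.6
down 225 6 153.8 -3.1
down 245 6 154.2 -3.4
down 265 3 154.4 -4.6
lever 27 [-6.7 -4.7  5. ]
```

Call:
{"name": "send_rows", "arguments": {
  "motion": [
    [-0.003, -0.02, 0, 0, 0, -0.002, -1],
    [-0.008, -0.06, 0, 0, 0, -0.006, -1],
    [-0.016, -0.12, 0, 0, 0, -0.013, -1],
    [-0.027, -0.2, 0, 0, 0, -0.022, -1],
    [-0.038, -0.28, 0, 0, 0, -0.03, -1],
    [-0.049, -0.36, 0, 0, 0, -0.039, -1],
    [-0.06, -0.44, 0, 0, 0, -0.048, -1],
    [-0.071, -0.52, 0, 0, 0, -0.056, -1],
    [-0.082, -0.6, 0, 0, 0, -0.065, -1],
    [-0.093, -0.68, 0, 0, 0, -0.073, -1],
    [-0.101, -0.74, 0, 0, 0, -0.08, -1],
    [-0.108, -0.79, 0, 0, 0, -0.085, -1],
    [-0.112, -0.815, 0, 0, 0, -0.089, -1],
    [-0.113, -0.826, 0, 0, 0, -0.09, -1],
    [-0.113, -0.826, 0, 0, 0, -0.09, -1],
    [-0.113, -0.826, 0, 0, 0, -0.09, -1],
    [-0.113, -0.826, 0, 0, 0, -0.09, -1]
  ]
}}

```text
time_s: 25.48
ee_pos: [415.5, -264.3, 281.1]
ee_rot: [180.0, 0.0, 179.7]
force: [-0.5, -0.7, -2.4]
gripper_width: 19.6
gripper_force: 60.0
```

Call:
{"name": "send_rows", "arguments": {
  "motion": [
    [0, 0, -0.03, 0, 0, 0, -1],
    [0, 0, -0.08, 0, 0, 0, -1],
    [0, 0, -0.14, 0, 0, 0, -1],
    [0, 0, -0.2, 0, 0, 0, -1],
    [0, 0, -0.24, 0, 0, 0, -1],
    [0, 0, -0.26, 0, 0, 0, -1],
    [0, 0, -0.27, 0, 0, 0, -1],
    [0, 0, -0.27, 0, 0, 0, -1],
    [0, 0, -0.27, 0, 0, 0, -1],
    [0, 0, -0.27, 0, 0, 0, -1]
  ]
}}

```text
time_s: 26.72
ee_pos: [415.7, -265.1, 146.6]
ee_rot: [-180.0, 0.1, 179.6]
force: [-0.4, -0.5, -2.3]
gripper_width: 19.9
gripper_force: 60.0
```

```bash
python3 - <<'E'
from workcell import env, eyes
import numpy as np, cv2; from h import *
s=env.state();print(s["time_s"],s["ee_pos"],s["ee_rot"],s["force"],s["torque"])
fs={n:eyes.grab_frame(n) for n in("scene","top")}
o=np.zeros((400,800,3),np.uint8)
for i,(n,f) in enumerate(fs.items()):
    W=cloud(f); x,y,z=np.moveaxis(W,-1,0)
    k=(f["depth"]>0)&(abs(y+265)<12)&(x>525)&(x<565)&(z>150); print(n,k.sum(),np.median(y[k]),np.median(z[k]))
    P=f["R"]@np.array([470,-265,140.])+f["t"]; u,v=int(f["fx"]*P[0]/P[2]+f["cx"]),int(f["fy"]*P[1]/P[2]+f["cy"])
    o[:395,i*400:i*400+395]=cv2.resize(f["pixels"][v-55:v+55,u-55:u+55,::-1],(395,395),interpolation=cv2.INTER_CUBIC)
cv2.imwrite("pics/back.png",o)
E
```

```text
26.725 [ 415.68892936 -265.14304394  146.57016815] [-1.79963986e+02  6.64355921e-02  1.79647385e+02] [-0.35176786 -0.50492443 -2.34847403] [ 0.05672147  0.17388282 -0.03727541]
scene 38 -260.1294315696159 169.2962006639874
top 52 -264.7507634658422 169.16082117033352
```

View pics/back.png

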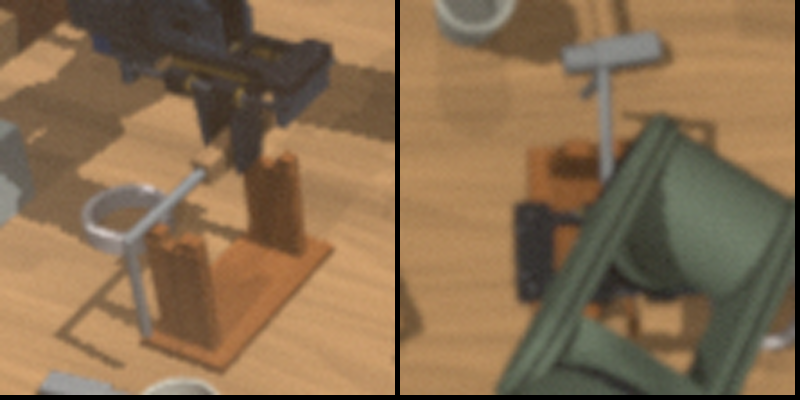

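The picture shows the rod hanging level over both notches, its bend short of the hammer head. Lowering it in.

Call:
{"name": "send_rows", "arguments": {
  "motion": [
    [-0.002, 0, -0.015, 0, 0, 0, -1],
    [-0.002, 0, -0.03, 0, 0, 0, -1],
    [-0.002, 0, -0.045, 0, 0, 0, -1],
    [-0.002, 0, -0.057, 0, 0, 0, -1],
    [-0.002, 0, -0.066, 0, 0, 0, -1],
    [-0.002, 0, -0.072, 0, 0, 0, -1],
    [-0.002, 0, -0.076, 0, 0, 0, -1],
    [-0.002, 0, -0.079, 0, 0, 0, -1],
    [-0.002, 0, -0.079, 0, 0, 0, -1],
    [-0.002, 0, -0.079, 0, 0, 0, -1]
  ]
}}

```text
time_s: 28.08
ee_pos: [414.4, -265.0, 106.6]
ee_rot: [-180.0, 0.0, 179.6]
force: [-0.2, -0.4, -2.9]
gripper_width: 19.4
gripper_force: 60.0
```

Call:
{"name": "send_rows", "arguments": {
  "motion": [
    [0, 0, -0.001, 0, 0, 0, -1],
    [0, 0, -0.001, 0, 0, 0, -1],
    [0, 0, -0.001, 0, 0, 0, -1]
  ]
}}

```text
time_s: 28.45
ee_pos: [414.4, -265.0, 106.1]
ee_rot: [-180.0, 0.0, 179.6]
force: [-0.1, 0.0, -2.2]
gripper_width: 20.0
gripper_force: 60.0
```

Call:
{"name": "send_rows", "arguments": {
  "motion": [
    [0, 0, -0.001, 0, 0, 0, -1],
    [0, 0, -0.001, 0, 0, 0, -1],
    [0, 0, -0.001, 0, 0, 0, -1]
  ]
}}

```text
time_s: 28.82
ee_pos: [414.5, -265.0, 106.0]
ee_rot: [-180.0, 0.0, 179.6]
force: [-1.3, 0.1, 4.7]
gripper_width: 19.9
gripper_force: 60.0
```

Seated: the wrist force has changed sign. Opening gently, then rising.

Call:
{"name": "send_rows", "arguments": {
  "motion": [
    [0, 0, 0, 0, 0, 0, -0.4],
    [0, 0, 0, 0, 0, 0, -0.2],
    [0, 0, 0, 0, 0, 0, 0.2],
    [0, 0, 0, 0, 0, 0, 0.6],
    [0, 0, 0, 0, 0, 0, 0.6],
    [0, 0, 0, 0, 0, 0, 0.6],
    [0, 0, 0, 0, 0, 0, 0.6],
    [0, 0, 0, 0, 0, 0, 0.6]
  ],
  "squeeze": 5
}}

```text
time_s: 29.82
ee_pos: [414.3, -264.9, 105.5]
ee_rot: [180.0, -0.0, 179.6]
force: [-0.5, 0.1, -0.3]
gripper_width: 73.0
gripper_force: 0.0
```

Call:
{"name": "send_rows", "arguments": {
  "motion": [
    [0, 0, 0.02, 0, 0, 0, 0.6],
    [0, 0, 0.06, 0, 0, 0, 0.6],
    [0, 0, 0.12, 0, 0, 0, 0.6],
    [0, 0, 0.2, 0, 0, 0, 0.6],
    [0, 0, 0.28, 0, 0, 0, 0.6],
    [0, 0, 0.36, 0, 0, 0, 0.6],
    [0, 0, 0.416, 0, 0, 0, 0.6],
    [0, 0, 0.416, 0, 0, 0, 0.6],
    [0, 0, 0.416, 0, 0, 0, 0.6]
  ]
}}

```text
time_s: 30.95
ee_pos: [413.8, -264.6, 312.7]
ee_rot: [179.9, -0.1, 179.6]
force: [0.2, 0.4, -0.4]
gripper_width: 72.9
gripper_force: 0.0
```

```bash
python3 - <<'E'
from workcell import env, eyes
from scipy.spatial.transform import Rotation as Ro
import cv2, numpy as np; from h import *
s=env.state(); f=eyes.grab_frame("wrist"); print(s["time_s"],s["ee_pos"],s["ee_rot"],s["force"])
T=np.eye(4);T[:3,:3]=Ro.from_euler("xyz",s["ee_rot"],degrees=True).as_matrix();T[:3,3]=s["ee_pos"]
M=T@f["T_tool_cam"]; f["R"]=M[:3,:3].T; f["t"]=-M[:3,:3].T@M[:3,3]
W=cloud(f);X,Y,Z=np.moveaxis(W,-1,0);c=(f["depth"]>0)&(abs(Y+265.2)<12)&(X>330)
k=c&(Z>133)&(Z<140)&(X<400);print("handle x",X[k].min(),"y",np.median(Y[k]),"z",np.median(Z[k]))
k=c&(Z>124)&(Z<131.5)&(X>470)&(X<535);print("steel y",np.median(Y[k]),"z",np.median(Z[k]))
g=eyes.grab_frame("scene"); W=cloud(g)-[603,160.1,0]; a,q=np.cos(np.radians(5.05)),np.sin(np.radians(5.05))
x=W[...,0]*a+W[...,1]*q; y=-W[...,0]*q+W[...,1]*a;z=W[...,2]
k=(g["depth"]>0)&(abs(y-3)<15)&(x>-20)&(x<50)&(z>60)&(z<110); print("lever rear",np.percentile(x[k],[5,50,95]))
cv2.imwrite("pics/end.png",g["pixels"][:,:,::-1])
E
```

```text
30.95 [ 413.84417522 -264.58583308  312.72100112] [ 1.79948858e+02 -6.82838176e-02  1.79648605e+02] [ 0.24238471  0.42650902 -0.38131538]
handle x 345.6671208511469 y -264.0089881816487 z 136.20736264068947
steel y -264.72449296174807 z 128.50795700474936
lever rear [2.68281722 4.47109026 6.3591614 ]
```

View pics/end.png

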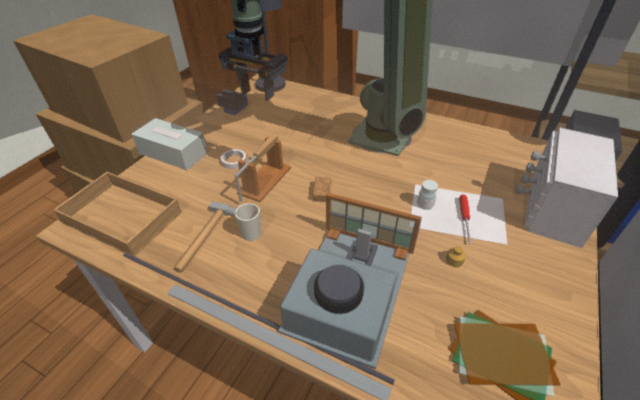

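The picture shows the rod back in its rest at (262,165), the lever drawn towards the screen at (365,243), and the other items where they were.

```bash
python3 -c "
from workcell import env
print(env.job_done())"
```

```text
the job is handed in; nothing more can be done
None
```

The gate is open against its stop (about 36 mm of travel), the seal was held there at about 13–14 N for 1.75 s, the rod is back in its rest within about 1 mm of how it lay, and the job is handed in at about 31 s; nothing else on the bench looks moved.

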